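# Fit the board-cart wheel to its hub

## Task

Fit the orange wheel with three holes onto the cart hub: turn it until all three holes line up with the hub's three studs, slide it down until it lies fully home, flat on the blue flange, and let go. Lower it in the hand rather than letting it drop, and leave the yellow four-holed wheel, which does not fit, where it lies.

Things in the scene. Friction and masses are not known exactly. Their poses are not given: they have to be found in the camera images.
- wheel_grip (a point): Orange wheel lying flat: this point is on its axis, 48 mm above its underside, on the round grey barrel (diameter 40 mm, top at 66 mm, plain) by which to grip it. Overall diameter 150 mm, black tyre 24 mm high, orange web 12 mm thick flush with the underside. Three 28 mm through-holes, centres 44 mm from the axis at 0, 120, 240 degrees from the point's x; z is up along the axis. 0.45 kg.
- hub_seat (a point): Hub, fixed to the table: centre of the top face of its blue flange (diameter 132 mm, 38 mm above the table) on which the wheel's underside comes to rest. Three upright steel studs, diameter 10 mm, 24 mm high with tapered tips, stand 44 mm from this point at 0, 120, 240 degrees from its x axis (z up). No centre spindle. All three ways of matching holes to studs are right; play is 9 mm all round.
- other_centre (a point): Centre of the yellow wheel, 12 mm above its underside: same size and shape as the orange wheel, also lying barrel up, but with four holes, at 0, 90, 180 and 270 degrees from x. It does not fit and stays where it is.
There are look-alikes about, which are no part of the job. Leave any pink look-alike of the part that bears hub_seat alone.

How it is judged (in metres and radians):
At the end, for the whole second after the job is handed in: The orange wheel rests with its underside within 6 mm of the hub's flange, flat within about 4.5 degrees and within 14 mm of the hub's centre, so that all three studs stand in its holes; it is still and released (horizontal distance between wheel_grip and hub_seat below 0.014 m and z of wheel_grip in the frame of hub_seat between 0.042 and 0.054 m and angle between wheel_grip's own z axis and vertical below 0.08 rad and linear speed of wheel below 0.02 m/s and contact force between the fingers and wheel below 0.1 N); the robot touches nothing.
It fails at once if the orange wheel is dropped (falls freely, untouched by the fingers, faster than 0.5 m/s, about 13 mm of fall) (linear speed of wheel above 0.5 m/s and contact force between the fingers and wheel below 0.05 N).
It fails at once if the yellow four-holed wheel is moved by more than 40 mm (distance of other_centre from where it was at the start of the episode above 0.04 m).
It also fails if it takes over 42 s, if anything falls off the work surface, if the arm or the gripper's body presses on something with over 40 N, if the wrist force passes 120 N, or if a joint passes its speed limit or range.

## Robot

A 6-joint arm with a two-finger parallel gripper is mounted at the origin on the work surface. World frame = base frame: x ahead of the robot, y to its left, z up, the work surface at z = 0. Lengths are in mm, angles in rad, forces in N, time in s.
With the tool pointing down it reaches from about 275 to 750 mm from the base axis. Payload 10.2 kg.
Tool frame: the origin (TCP) lies midway between the tips of the shut fingers; the grasp point (between the pads) lies 19 mm behind it; z points along the fingers, y is the direction in which the jaws open and shut (so a half turn about z gives the same grasp; the last joint's range is limited). The gripper opens to 85 mm and grips with 20 to 120 N. Pads are 22 mm wide; open, the fingers measure 114 mm over their backs; the gripper's body (76 mm by 85 mm) begins 54 mm behind the grasp point. The pads swing forward as they close: fully open they stand 13 mm farther back than shut.
Start: joints at [-1.417, 0.313, 1.498, -0, 1.331, -0.223], TCP at [193.16, -488.181, 210.694] pointing down, gripper open.
Joint ranges: [-2.94, 2.94], [-0.97, 2.17], [0.19, 2.56], [-1.23, 4.37], [0.02, 3.11], [-2.88, 2.88]. Speed limits (rad/s): [2.39, 2.39, 3.01, 3.14, 3.14, 3.14].

## Interface

Orientations are given as a unit quaternion [w, x, y, z].
In Python, from rig import sense, capture, finish_job, search_frame, trace gives the robot as it stands.
- The arm moves only by the tool arm_command, never from a script. Its argument "steps" is one flat list of numbers, 5 for each row, row after row: the shift along the world's x, y, z in units of 50 mm (1.0 is 50 mm), then the turn about the world's z in units of 5 degrees (1.0 is 5 degrees), then the opening in per cent of the stroke, from 0 (shut) to 100 (fully open). In form: [dx, dy, dz, twist, fingers, dx, dy, dz, twist, fingers, ...]. A call has 1 to 5 rows; each row shifts and turns the commanded pose from where the row before left it; what a row does not reach is not made up. A row lasts 1/8 s, in which the tool goes at most 62.5 mm and 10.7 degrees, less where a joint would pass 70% of its speed; a pose out of reach is approached as far as the arm can. A call is refused whole if a number of a shift passes 1 or a number of a turn 1, either way. A call with a gripper value outside its range is refused whole. The fingers move at their own pace and stop on an object; "grip_force" is the grip in N (left out, the last holds). Time passes only in rows, so rows that do not move let the fingers close. It gives the time, the measured TCP pose, the force and the opening at its end, in the units of the state.
- sense(): the state, without advancing time (a new reading comes with each control period).
- capture(name): name is "scene" or "top" or "wrist"; returns a dict with "frame" (400x640x3 uint8, blue, green, red), "fov_y" (degrees; the focal length in pixels is half the picture's height over the tangent of half this angle, whatever the lens; pixels are square), "cx", "cy" (the principal point, pixels), "extrinsics" (4x4, takes a point from world to camera coordinates). Camera axes: x right, y down, z forward; pixel columns grow to the right and rows downward; lengths in mm; the calibration is good to about 2 mm. The wrist camera is an equidistant fisheye: a pixel r from the principal point sees the ray r / f radians off the axis. A picture is of the moment at which its call begins. There is no depth.
- finish_job(): hands the job in, once; it reports no verdict.
Trained networks look in a picture, given as the dict that the camera call returned (one of the last four; its "shot" number tells which), for a name from the list of things; names that differ only in an ending like _2 or _b are one class to them, and where a whole thing is asked for, a point or a joint stands for the part that bears it (a point fixed in the world has none). Each returns a list of dicts, best first, with "score" (0 to 1); they miss things now and then, are a little off and sometimes report something else, mostly with a low value. They report only what shows in the picture. A call takes as long as a camera call. They do not tell look-alikes from the thing itself.
- search_frame(picture, target): "point" ([x, y, z] in mm, in world coordinates, good to about 4 mm: the middle of the surface that is visible of it).
- trace(picture, target): "mask" (400x640 bool, what is visible of it).
The state is a dict: "time_s": time; "joints": joint angles; "dq": joint speeds; "tau": joint torques, N m; "eef_pos": TCP position; "ee_rot": TCP orientation; "force": force on the tool from outside, world axes, zero at the start; "wrist_torque": the same for the moment, N m; "grip_width": opening from 0.0 (shut) to 1.0 (fully open).
Only numpy, scipy, OpenCV 4.12 (cv2) and the standard library are available. Lean on these libraries where they do the work, as an engineer would, in place of code of your own. Each camera call takes 0.05 s, during which the arm holds its last target. There are 200 camera calls.

## Working session

There is one attempt and no reset: what is moved stays moved. The work goes in short steps, Python scripts to look and compute and a tool call to move; the robot and the scene stay as the last step left them, time stands still between calls to the robot, and variables do not carry over. Pictures are saved under pics/ and viewed, on a budget of 10 in all, crops included, one or two more only if the job needs it, and the job is handed in when it is done.

Besides the shell and the picture viewer there is one more tool, called after ">>>" in YAML: its name, and indented under it one key for each argument. arm_command: Moves the arm, as the interface text tells. Its arguments: {"type":"object","properties":{"steps":{"type":"array"},"grip_force":{"type":"number"}},"required":["steps"]}

```bash
mkdir -p pics; cat > h.py <<'E'
from rig import *
import numpy as np, cv2
def f(p): return 200/np.tan(np.radians(p["fov_y"])/2)
def ray(p,u,v,fish=False):
    E=np.array(p["extrinsics"]);R=E[:3,:3];t=E[:3,3]
    a=np.array([u-p["cx"],v-p["cy"]])/f(p)
    if fish:
        r=np.hypot(*a); d=np.array([*(a/max(r,1e-9)*np.sin(r)),np.cos(r)])
    else: d=np.array([*a,1])
    return -R.T@t, R.T@d
def onz(p,u,v,z,fish=False):
    o,d=ray(p,u,v,fish); return o+d*(z-o[2])/d[2]
def proj(p,X,fish=False):
    E=np.array(p["extrinsics"]);c=E[:3,:3]@np.array(X)+E[:3,3]
    if fish:
        r=np.hypot(c[0],c[1]);th=np.arctan2(r,c[2]);a=c[:2]/max(r,1e-9)*th
    else:a=c[:2]/c[2]
    return a*f(p)+[p["cx"],p["cy"]]
E
python3 - <<'E'
from h import *
s=sense();print(s["time_s"],s["eef_pos"],s["ee_rot"],s["grip_width"])
for n in ["scene","top"]:
    p=capture(n);cv2.imwrite(f"pics/{n}0.png",p["frame"])
    for t in ["wheel_grip","hub_seat","other_centre"]:
        for r in search_frame(p,t)[:4]: print(n,t,round(r["score"],2),np.round(r["point"]),np.round(proj(p,r["point"])))
E
```

```text
0.0 [ 193.1236589  -487.87177277  210.13570185] [-6.67492217e-04  9.82303384e-01  1.87295528e-01  2.44306697e-05] 0.9996853839142689
scene wheel_grip 0.85 [611.  21.  24.] [295. 244.]
scene hub_seat 0.89 [ 566. -297.   35.] [179. 188.]
scene hub_seat 0.75 [401.  33.  38.] [349. 186.]
scene other_centre 0.74 [559. 295.  18.] [451. 274.]
top wheel_grip 0.71 [594.  15.  14.] [314. 156.]
top hub_seat 0.75 [ 537. -311.   39.] [475. 180.]
top other_centre 0.66 [536. 287.  19.] [186. 185.]
```

View pics/top0.png

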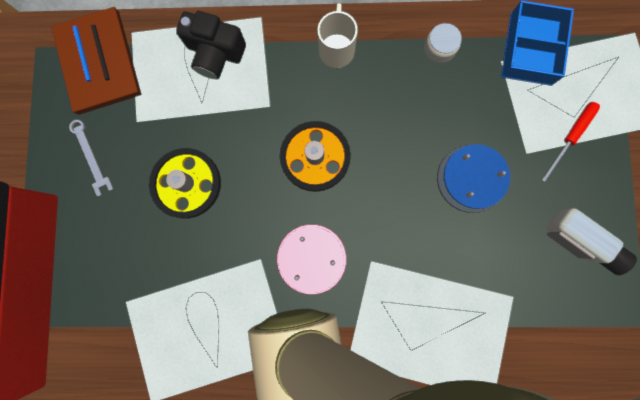

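View pics/scene0.png

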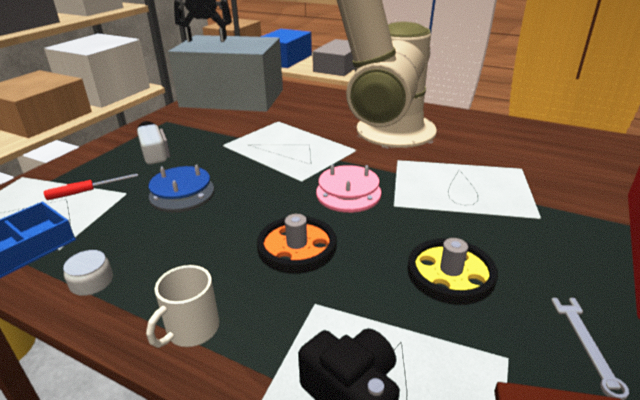

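The top view shows the orange three-holed wheel at (315,156) and the yellow four-holed wheel at (185,183), which stays put. There are two hubs: blue at (475,177) and the pink look-alike at (312,259). The task names a blue flange, so the hub is the one at (475,177). I'll measure it and confirm in a crop.

```bash
cat > m.py <<'E'
from h import *
def ell(mask):
    c=max(cv2.findContours(mask.astype(np.uint8),cv2.RETR_EXTERNAL,cv2.CHAIN_APPROX_NONE)[0],key=cv2.contourArea)
    return cv2.fitEllipse(cv2.convexHull(c)),c
def blobs(m,lo,hi):
    n,l,s,c=cv2.connectedComponentsWithStats(m.astype(np.uint8)); return [(c[i],s[i,4]) for i in range(1,n) if lo<=s[i,4]<=hi]
E
python3 - <<'E'
from m import *
p=capture("top");I=p["frame"];H=cv2.cvtColor(I,cv2.COLOR_BGR2HSV)
out=[]
for nm,c,h0,h1,z in [("orange",(315,156),8,20,12),("blue",(475,177),100,120,38)]:
    m=(H[...,0]>=h0)&(H[...,0]<=h1)&(H[...,1]>130)&(H[...,2]>60)
    w=np.zeros_like(m);w[c[1]-40:c[1]+40,c[0]-40:c[0]+40]=1;m&=w
    e,ct=ell(m);C=onz(p,*e[0],z);print(nm,np.round(e[0],1),np.round(e[1],1),np.round(C,1))
    fill=cv2.drawContours(np.zeros(m.shape,np.uint8),[cv2.convexHull(ct)],-1,1,-1)>0
    for b,a in blobs(fill&~m,4,400):
        q=onz(p,*b,z if nm=="orange" else 62)-C
        print("  ",np.round(b,1),a,np.round(q[:2],1),round(np.hypot(q[0],q[1]),1),round(np.degrees(np.arctan2(q[1],q[0])),1))
    out.append(cv2.resize(I[c[1]-42:c[1]+42,c[0]-42:c[0]+42],(390,390),interpolation=cv2.INTER_CUBIC))
cv2.imwrite("pics/crop.png",np.hstack(out))
# barrel top
m=(H[...,1]<60)&(H[...,2]>90);w=np.zeros_like(m);w[120:190,280:350]=1
for b,a in blobs(m&w,20,900):print("grey",b,a,onz(p,*b,66))
E
```

```text
orange [314.8 155.4] [57.6 59.6] [597.   13.5  12. ]
   [335.6 153. ] 168 [  4.5 -44.3] 44.6 -84.2
   [315.3 174.3] 376 [-40.8  -1. ] 40.9 -178.6
   [296.6 165.8] 114 [-22.1  38.8] 44.6 119.7
   [305.5 163. ] 4 [-16.2  19.8] 25.6 129.4
   [332.2 167.1] 118 [-25.8 -36.9] 45.0 -125.0
blue [476.7 176. ] [63.5 66.3] [ 544.  -315.3   38. ]
   [465.7 156.8] 36 [34.6 28.3] 44.7 39.3
   [501.  173.5] 40 [  0.4 -38.6] 38.6 -89.5
   [469.5 194.4] 37 [-40.4  24.6] 47.3 148.6
   [476.5 208. ] 4 [-67.2  12.4] 68.3 169.5
grey [343.01136364 127.45454545] 176 [641.01440501 -45.30552974  66.        ]
grey [314.424      147.23733333] 375 [601.31442173  12.27497795  66.        ]
grey [296.6039604  165.76237624] 101 [564.15443088  47.98288011  66.        ]
grey [332.33333333 166.91176471] 102 [560.93212908 -23.03200091  66.        ]
grey [285.81958763 182.55670103] 194 [530.59302845  69.43501713  66.        ]
grey [343.09574468 182.84042553] 188 [528.73653869 -43.89550484  66.        ]
```

View pics/crop.png

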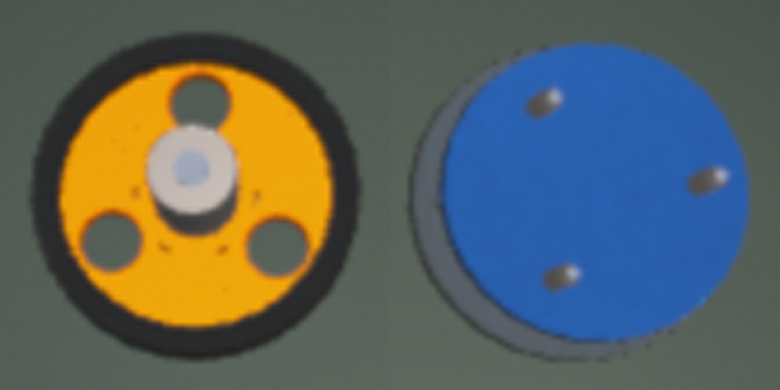

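The crop confirms it: three-holed orange wheel on the left, blue flange with three steel studs on the right. I'll go over the hub first for a wrist look.

>>> arm_command:
  steps: [0.9, 0.4, 0.2, 0, 100, 0.9, 0.4, 0.2, 0, 100, 0.9, 0.4, 0, 0, 100, 0.9, 0.4, 0, 0, 100, 0.9, 0.4, 0, 0, 100]

```text
time_s: 1.08
eef_pos: [419.6, -387.4, 230.8]
ee_rot: [0.0, 0.982, 0.187, 0.0]
force: [0.8, -0.9, 0.3]
grip_width: 1.0
```

>>> arm_command:
  steps: [0.9, 0.5, 0, 0, 100, 0.9, 0.5, 0, 0, 100, 0.7, 0.5, 0, 0, 100, 0, 0, 0, 0, 100, 0, 0, 0, 0, 100]

```text
time_s: 1.7
eef_pos: [542.8, -313.5, 230.6]
ee_rot: [-0.0, 0.982, 0.187, -0.0]
force: [0.7, -0.9, -0.2]
grip_width: 0.994
```

```bash
python3 - <<'E'
from m import *
p=capture("wrist");cv2.imwrite("pics/w1.png",p["frame"])
s=sense();print(s["eef_pos"],s["time_s"],s["force"]);print(np.round(p["extrinsics"],2).tolist())
for X in [(544,-315,38)]:print(proj(p,X,True))
for r in search_frame(p,"hub_seat"):print(r)
E
```

```text
[ 542.51407917 -313.81615573  230.70368514] 1.75 [-0.39336563 -0.13157008  0.00289592]
[[0.37, -0.93, -0.0, -491.8], [-0.9, -0.35, 0.26, 337.31], [-0.24, -0.1, -0.97, 498.77], [0.0, 0.0, 0.0, 1.0]]
[321.70005674 175.8210578 ]
{'point': [392.9, 9.1, 38.3], 'score': 0.89}
{'point': [556.3, -314.4, 40.1], 'score': 0.8}
```

View pics/w1.png

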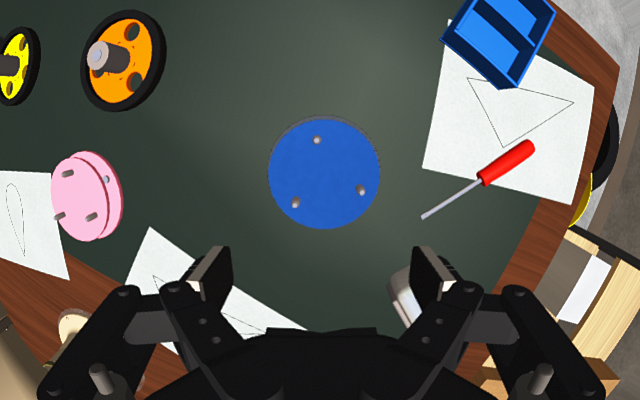

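The hub's flange is centred near (324,172), with studs at about (317,140), (295,203) and (361,190). I'll refine these and then go to the wheel.

```bash
cat >> m.py <<'E'
def hub(p,c,fish=True,R=75):
    H=cv2.cvtColor(p["frame"],cv2.COLOR_BGR2HSV)
    m=(H[...,0]>=100)&(H[...,0]<=120)&(H[...,1]>130)&(H[...,2]>60)
    w=np.zeros_like(m);w[max(c[1]-R,0):c[1]+R,c[0]-R:c[0]+R]=1;m&=w
    e,ct=ell(m);X=np.array([onz(p,*q[0],38,fish)[:2] for q in cv2.convexHull(ct).astype(float)],np.float32)
    cc,r=cv2.minEnclosingCircle(X);print("flange",np.round(cc,1),round(r,1))
    fill=cv2.drawContours(np.zeros(m.shape,np.uint8),[cv2.convexHull(ct)],-1,1,-1)>0
    B=[b for b,a in blobs(cv2.erode((fill).astype(np.uint8),np.ones((5,5)))>0&~m,0,0)]
    B=[onz(p,*b,50,fish)[:2] for b,a in blobs((cv2.erode(fill.astype(np.uint8),np.ones((7,7)))>0)&~m,8,200)]
    rep(B)
def rep(B):
    C=np.mean(B,0);D=B-C
    print(len(B),"C",np.round(C,1),"r",np.round(np.hypot(*D.T),1),"ang",np.round(np.degrees(np.arctan2(D[:,1],D[:,0]))%120,1))
def wheel(p,c,z0=0,fish=True,R=75):
    """orange wheel, underside z0"""
    H=cv2.cvtColor(p["frame"],cv2.COLOR_BGR2HSV)
    m=(H[...,0]>=5)&(H[...,0]<=20)&(H[...,1]>130)&(H[...,2]>50)
    w=np.zeros_like(m);w[max(c[1]-R,0):c[1]+R,c[0]-R:c[0]+R]=1;m&=w
    e,ct=ell(m);X=np.array([onz(p,*q[0],z0+12,fish)[:2] for q in cv2.convexHull(ct).astype(float)],np.float32)
    cc,r=cv2.minEnclosingCircle(X);print("web",np.round(cc,1),round(r,1))
    fill=cv2.drawContours(np.zeros(m.shape,np.uint8),[cv2.convexHull(ct)],-1,1,-1)>0
    B=blobs(fill&~m,30,5000)
    for b,a in B:
        q=onz(p,*b,z0+12,fish)[:2]-cc; print("  hole",np.round(b),a,round(np.hypot(*q),1),round(np.degrees(np.arctan2(q[1],q[0])),1))
E
python3 - <<'E'
from m import *
p=capture("wrist");hub(p,(324,172));wheel(p,(125,60),0,True,60)
E
```

```text
flange [ 545.1 -317.1] 65.9
3 C [ 545.4 -317. ] r [43.5 43.6 43.7] ang [32.8 32.9 32.7]
web [596.3  13.9] 62.9
  hole [133.  32.] 132 44.5 -11.6
  hole [109.  58.] 1010 20.1 94.6
  hole [135.  81.] 150 48.5 -117.9
```

>>> arm_command:
  steps: [0.2, 0.9, 0, 0, 100, 0.2, 0.9, 0, 0, 100, 0.2, 0.9, 0, 0, 100, 0.1, 0.9, 0, 0, 100, 0.1, 0.9, 0, 0, 100]

```text
time_s: 2.48
eef_pos: [582.9, -87.5, 231.0]
ee_rot: [0.0, 0.982, 0.187, 0.0]
force: [0.4, 0.2, -1.5]
grip_width: 1.0
```

>>> arm_command:
  steps: [0.1, 0.9, 0, 0, 100, 0.2, 0.9, 0, 0, 100, 0, 0.2, 0, 0, 100, 0, 0, 0, 0, 100, 0, 0, 0, 0, 100]

```text
time_s: 3.1
eef_pos: [598.1, 10.3, 230.8]
ee_rot: [0.0, 0.982, 0.186, 0.0]
force: [-0.4, -0.6, -0.2]
grip_width: 1.0
```

```bash
python3 - <<'E'
from m import *
p=capture("wrist");cv2.imwrite("pics/w2.png",p["frame"])
s=sense();print(s["eef_pos"],s["time_s"],s["joints"]);print(proj(p,(599,13,12),True))
wheel(p,tuple(np.round(proj(p,(599,13,12),True)).astype(int)),0)
for r in search_frame(p,"wheel_grip"):print(r)
E
```

```text
[598.08186274  10.36169448 230.74326548] 3.15 [-1.78253236e-01  4.65243561e-01  1.22709657e+00 -2.04989100e-04
  1.44917749e+00  1.01761907e+00]
[318.34763105 171.0417823 ]
web [595.9  12.1] 63.3
  hole [284. 176.] 323 43.1 115.7
{'point': [603.0, 16.8, 13.2], 'score': 0.85}
```

View pics/w2.png

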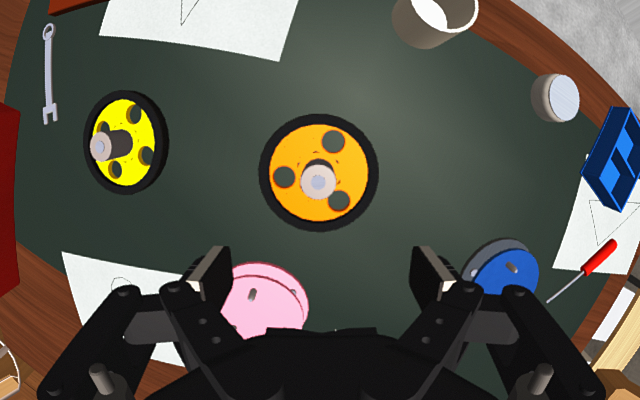

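The wheel sits below the gripper: web centred at (318,171), holes at about (333,141), (284,176) and (338,201), barrel top at (318,182).

```bash
python3 - <<'E'
from m import *
p=capture("wrist");I=p["frame"];H=cv2.cvtColor(I,cv2.COLOR_BGR2HSV)
# dark-green floor seen through the holes
w=np.zeros(I.shape[:2],bool);cv2.circle(t:=np.zeros(I.shape[:2],np.uint8),(318,171),46,1,-1)
g=(t>0)&(H[...,0]>30)&(H[...,0]<100)&(H[...,1]>25)
for b,a in blobs(g,60,900):
    q=onz(p,*b,6,True)[:2]-[596,12.1];print(np.round(b,1),a,np.round(np.hypot(*q),1),np.degrees(np.arctan2(q[1],q[0]))%120)
rep([onz(p,*b,8,True)[:2] for b,a in sorted(blobs(g,60,900),key=lambda x:-x[1])[:3]])
g=(t>0)&(H[...,1]<70)&(H[...,2]>110)
for b,a in blobs(g,100,2000): print("barrel",b,a,onz(p,*b,66,True))
E
```

```text
[332.8 141.2] 309 44.1 117.17986073207786
[284.1 176.3] 276 43.9 117.15498859333407
[338.3 199.9] 258 44.0 117.49311194904392
3 C [596.4  12.2] r [43.7 43.8 43.8] ang [117.3 117.3 117.3]
barrel [318.11122449 181.42244898] 980 [597.00422809  12.27395925  66.        ]
```

Wheel centre is (596.3, 12.2) with its holes at −2.7°. The hub is at (545.3, −317.0) with studs at 32.8°, so the wheel needs about +35.5°. Descending to grip.

>>> arm_command:
  steps: [-0.04, 0.04, -0.9, 0, 100, 0, 0, -0.9, 0, 100, 0, 0, -0.9, 0, 100, 0, 0, -0.9, 0, 100, 0, 0, -0.5, 0, 100]
  grip_force: 60

```text
time_s: 3.88
eef_pos: [595.2, 13.3, 23.4]
ee_rot: [-0.0, 0.982, 0.187, -0.001]
force: [0.4, -0.9, -0.3]
grip_width: 1.001
```

>>> arm_command:
  steps: [0, 0, 0, 0, 100, 0, 0, 0, 0, 0, 0, 0, 0, 0, 0, 0, 0, 0, 0, 0, 0, 0, 0, 0, 0]
  grip_force: 60

```text
time_s: 4.5
eef_pos: [597.0, 13.5, 27.2]
ee_rot: [0.001, 0.982, 0.187, 0.001]
force: [-1.9, -1.6, 6.3]
grip_width: 0.444
```

>>> arm_command:
  steps: [0, 0, 0, 0, 0, 0, 0, 0, 0, 0, 0, 0, 0.3, 0, 0, 0, 0, 0.4, 0, 0, 0, 0, 0, 0, 0]

```text
time_s: 5.12
eef_pos: [596.8, 13.8, 62.2]
ee_rot: [0.0, 0.982, 0.187, 0.001]
force: [-0.3, -0.9, -6.0]
grip_width: 0.442
```

```bash
python3 - <<'E'
from m import *
p=capture("wrist");cv2.imwrite("pics/w3.png",p["frame"])
s=sense();print(s["eef_pos"],s["time_s"],s["grip_width"],s["force"],s["wrist_torque"]);print(proj(p,(596,12,40),True))
E
```

```text
[596.11585239  13.85828046  60.96093239] 5.175 0.4425093332797025 [-0.35769835  1.00677867 -6.35272606] [-0.01484525  0.03766285 -0.03296586]
[321.54713594 227.92958267]
```

View pics/w3.png

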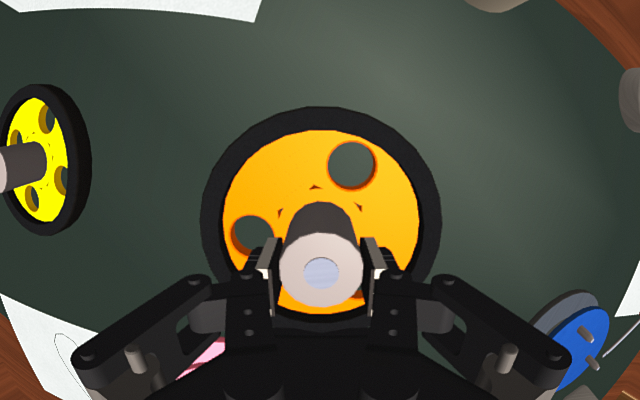

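The wheel is gripped and lifted level (barrel top at (321,272), holes at (351,165) and (252,234)). Carrying it over the hub with the turn.

>>> arm_command:
  steps: [0, 0, 0.8, 0, 0, 0, 0, 0.8, 0, 0, -0.1, -0.8, 0.2, 0.9, 0, -0.1, -0.8, 0, 0.9, 0, -0.1, -0.8, 0, 0.9, 0]

```text
time_s: 5.8
eef_pos: [580.4, -107.1, 149.6]
ee_rot: [-0.001, 0.953, 0.303, -0.001]
force: [0.2, -0.6, -6.6]
grip_width: 0.446
```

>>> arm_command:
  steps: [-0.1, -0.8, 0, 0.9, 0, -0.1, -0.8, 0, 0.9, 0, -0.1, -0.8, 0, 0.9, 0, -0.2, -0.8, 0, 0.9, 0, -0.2, -0.8, 0, 0.8, 0]

```text
time_s: 6.42
eef_pos: [545.3, -307.0, 149.3]
ee_rot: [-0.001, 0.878, 0.479, -0.0]
force: [1.1, -0.5, -6.0]
grip_width: 0.444
```

>>> arm_command:
  steps: [0, -0.1, 0, 0, 0, 0, -0.1, 0, 0, 0, 0, 0, 0, 0, 0, 0, 0, 0, 0, 0]

```text
time_s: 6.92
eef_pos: [546.4, -315.3, 150.6]
ee_rot: [-0.0, 0.878, 0.478, -0.0]
force: [-0.7, -0.1, -7.3]
grip_width: 0.441
```

```bash
cat >> m.py <<'E'
def inhand(name):
    p=capture("wrist");cv2.imwrite(f"pics/{name}.png",p["frame"])
    s=sense();P=np.array(s["eef_pos"]);z=P[2]-26.5
    q=s["ee_rot"];print(np.round(P,1),s["time_s"],s["grip_width"],np.round(s["force"],1),"yaw",np.degrees(2*np.arctan2(q[2],q[1])),"underside",z)
    H=cv2.cvtColor(p["frame"],cv2.COLOR_BGR2HSV)
    m=(H[...,0]>=5)&(H[...,0]<=22)&(H[...,1]>130)&(H[...,2]>50)
    for t,h in (("web",12),):
        ct=max(cv2.findContours(m.astype(np.uint8),cv2.RETR_EXTERNAL,cv2.CHAIN_APPROX_NONE)[0],key=cv2.contourArea)[:,0].astype(float)
    X=np.array([onz(p,*c,z+12,True)[:2] for c in cv2.convexHull(ct.astype(np.float32))[:,0]])
    for c in range(3):
        A=np.c_[2*X,np.ones(len(X))];k=np.linalg.lstsq(A,(X**2).sum(1),rcond=None)[0];C=k[:2];r=np.sqrt(k[2]+C@C)
        X=X[abs(np.hypot(*(X-C).T)-r)<2]
    print("web",np.round(C,1),round(r,1),len(X))
    M=m.astype(np.uint8);f_=cv2.drawContours(M*0,[cv2.convexHull(ct.astype(np.int32))],-1,1,-1)>0
    for b,a in blobs(f_&~m,100,6000):
        d=onz(p,*b,z+10,True)[:2]-P[:2];print("  hole",np.round(b),a,round(np.hypot(*d),1),round(np.degrees(np.arctan2(d[1],d[0]))%120,1))
    return p
E
python3 -c "
from m import *
inhand('w4')"
```

```text
[ 546.4 -315.4  150.7] 6.975 0.4435365095941057 [-0.   1.  -6.9] yaw 57.13487755895218 underside 124.18883215835217
web [ 546.2 -316.9] 61.9 42
  hole [350. 164.] 1688 43.7 32.9
```

View pics/w4.png

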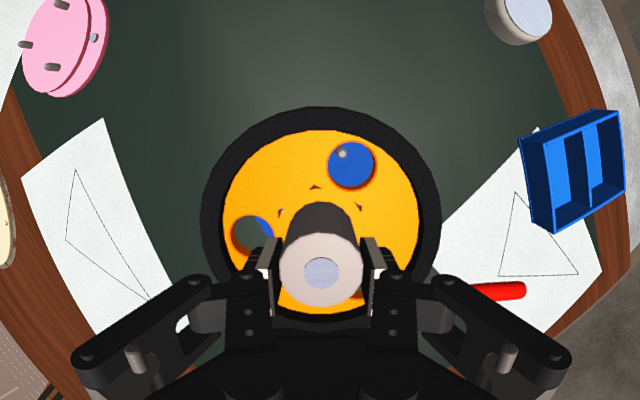

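Through the hole at (350,164) a stud tip shows at (342,154). The web fit gives (546.2, −316.9), within 1 mm of the hub, and the hole angle of 32.9° matches the studs' 32.8°. I'll lower to just above the stud tips and check.

>>> arm_command:
  steps: [-0.02, -0.02, -0.3, 0, 0, 0, 0, -0.4, 0, 0, 0, 0, -0.3, 0, 0, 0, 0, 0, 0, 0, 0, 0, 0, 0, 0]

```text
time_s: 7.6
eef_pos: [545.5, -317.4, 101.3]
ee_rot: [0.001, 0.878, 0.478, 0.0]
force: [-0.3, -0.4, -6.6]
grip_width: 0.444
```

```bash
python3 -c "
from m import *
p=inhand('w5')
for a in (32.8,152.8,272.8):
    print(np.round(proj(p,(545.3+44*np.cos(np.radians(a)),-317+44*np.sin(np.radians(a)),62),True)))
cv2.imwrite('pics/w5c.png',cv2.resize(p['frame'][110:310,200:440],(720,600),interpolation=cv2.INTER_CUBIC))"
```

```text
[ 545.5 -317.5  101.5] 7.65 0.43979040058162516 [-0.6 -0.8 -6.3] yaw 57.089366001466686 underside 75.00795043710195
web [ 545.3 -319. ] 61.9 43
  hole [350. 164.] 1686 43.6 32.9
[346. 158.]
[256. 222.]
[354. 263.]
```

View pics/w5c.png

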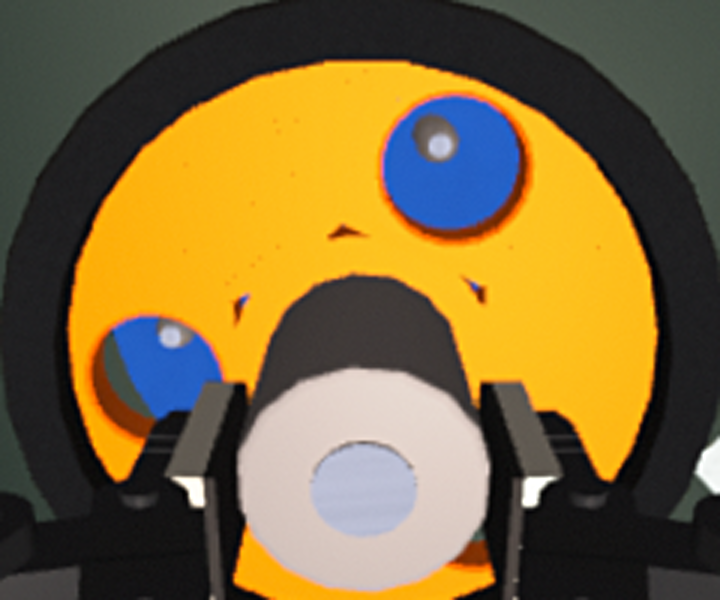

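Both visible stud tips, at about (347,158) and (257,221), fall on the predicted pixels and inside their holes. Lowering the rest of the way.

>>> arm_command:
  steps: [0, 0, -0.2, 0, 0, 0, 0, -0.2, 0, 0, 0, 0, -0.15, 0, 0, 0, 0, -0.1, 0, 0, 0, 0, 0, 0, 0]

```text
time_s: 8.28
eef_pos: [545.0, -317.1, 67.8]
ee_rot: [-0.0, 0.878, 0.478, -0.0]
force: [0.3, -0.3, -5.8]
grip_width: 0.441
```

>>> arm_command:
  steps: [0, 0, -0.04, 0, 0, 0, 0, -0.02, 0, 0, 0, 0, 0, 0, 0]

```text
time_s: 8.65
eef_pos: [545.2, -317.3, 65.4]
ee_rot: [0.0, 0.878, 0.478, 0.0]
force: [-1.0, 0.5, -5.4]
grip_width: 0.442
```

Still carrying its full weight, so I'll creep down until contact shows in the force.

>>> arm_command:
  steps: [0, 0, -0.03, 0, 0, 0, 0, 0, 0, 0, 0, 0, 0, 0, 0]

```text
time_s: 9.02
eef_pos: [545.2, -317.3, 65.2]
ee_rot: [0.0, 0.878, 0.478, 0.0]
force: [-5.0, 2.6, 5.5]
grip_width: 0.444
```

>>> arm_command:
  steps: [0, 0, -0.03, 0, 0, 0, 0, 0, 0, 0, 0, 0, 0, 0, 0]

```text
time_s: 9.4
eef_pos: [545.3, -317.3, 65.2]
ee_rot: [0.001, 0.878, 0.478, 0.0]
force: [-9.9, 6.2, 15.0]
grip_width: 0.438
```

Contact came at TCP z ≈ 65, which puts the underside at about 38–39 mm: home. I'll ease off slightly, open and retreat.

>>> arm_command:
  steps: [0, 0, 0.04, 0, 0, 0, 0, 0, 0, 50, 0, 0, 0, 0, 70, 0, 0, 0, 0, 100, 0, 0, 0, 0, 100]

```text
time_s: 10.02
eef_pos: [545.2, -317.2, 64.2]
ee_rot: [0.0, 0.878, 0.478, 0.0]
force: [0.7, 0.0, 0.1]
grip_width: 1.0
```

>>> arm_command:
  steps: [0, 0, 0, 0, 100, 0, 0, 0.4, 0, 100, 0, 0, 0.9, 0, 100, 0, 0, 0.9, 0, 100, 0, 0, 0.9, 0, 100]

```text
time_s: 10.65
eef_pos: [545.0, -317.1, 220.8]
ee_rot: [0.0, 0.878, 0.478, 0.0]
force: [0.2, -1.1, -0.3]
grip_width: 1.002
```

>>> arm_command:
  steps: [0, 0, 0, 0, 100, 0, 0, 0, 0, 100]

```text
time_s: 10.9
eef_pos: [544.9, -316.9, 218.2]
ee_rot: [-0.001, 0.878, 0.478, -0.0]
force: [0.2, 0.7, -0.3]
grip_width: 0.999
```

```bash
python3 - <<'E'
from m import *
s=sense();print(s["eef_pos"],s["time_s"],s["grip_width"],s["force"])
p=capture("wrist");q=capture("scene")
wheel(p,tuple(np.round(proj(p,(545,-317,50),True)).astype(int)),38)
for r in search_frame(q,"wheel_grip"):print(r)
for r in search_frame(q,"other_centre"):print(r)
a=p["frame"][90:250,220:420];b=q["frame"][130:230,120:245]
cv2.imwrite("pics/end.png",np.hstack([cv2.resize(a,(400,320),interpolation=2),cv2.resize(b,(400,320),interpolation=2)]))
E
```

```text
[ 544.88248139 -316.94680478  218.15261392] 10.9 0.9988477579051718 [ 0.24164631  0.71210069 -0.28347685]
web [ 545. -319.] 63.0
{'point': [560.5, -305.3, 62.9], 'score': 0.91}
{'point': [562.0, 297.3, 18.9], 'score': 0.97}
{'point': [581.3, -281.1, 9.0], 'score': 0.42}
```

View pics/end.png

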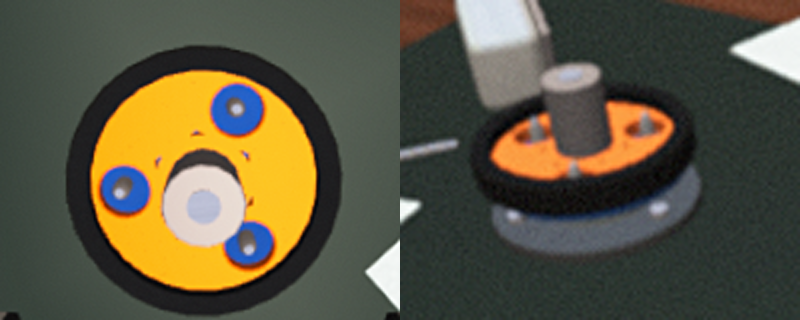

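The studs stand in all three holes (crop pixels (237,108), (124,188) and (248,240)). The side view shows the wheel flat on the flange, with the stud tips above the web.

```bash
python3 -c "
from rig import *
print(finish_job())"
```

```text
the job is handed in; nothing more can be done
None
```

The orange wheel is on the blue hub and released, and the job was handed in at about 11 s. I gripped it by the barrel, turned it about 35.5°, lowered it in the hand until the force showed contact, then opened the gripper and backed off about 150 mm.

- **Seating:** contact came at tool height about 65 mm, which puts the underside at 38–39 mm against the flange at 38 mm. The last pictures show all three studs standing in the holes and the wheel lying flat.
- **Centring:** the final web fit puts the wheel's centre about 2 mm from the hub's.
- **Release:** the wrist force was under 1 N after letting go, with the gripper clear.
- **Yellow wheel:** I never approached it. The network still finds it within about 4 mm of its first position.
- **Disagreements:** the network's own estimate for the wheel on the hub was about 19 mm from the hub's centre. It had read about 17 mm off along x for the hub and the wheel before any move too, so I trusted the close-up measurement. It also gave a weak second match for the yellow wheel near the hub (score 0.42), which I took to be the seated orange wheel.

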